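# Return the tape measure through the flap

### The arm

A 6-joint arm with a two-finger parallel gripper is mounted at the origin on a cart in front of the work surface, level with it; the furniture and walls round the work are solid. World frame = base frame: x ahead of the robot, y to its left, z up, the work surface at z = 0. Lengths are in mm, angles in rad, forces in N, time in s.
With the tool pointing down it reaches from about 350 to 875 mm from the base axis. Payload 4.2 kg.
Tool frame: the origin (TCP) lies at the very end of the fingers, on their centre line; the grasp point (between the pads) lies 19 mm behind it (arm.grip_point_offset is the distance from the TCP to the grasp point, in mm); z points along the fingers, y is the direction in which the jaws open and shut (so a half turn about z gives the same grasp; the last joint's range is limited). The gripper opens to 85 mm and grips with 20 to 120 N. Pads are 22 mm wide; open, the fingers measure 114 mm over their backs; the gripper's body (76 mm by 85 mm) begins 54 mm behind the grasp point. The pads swing forward as they close: fully open they stand 13 mm farther back than shut.
Start: joints at [-1.085, 0.385, 0.008, 0, -1.194, -0.259], TCP at [140.556, -608.969, 231.312] pointing down, gripper open.
Joint ranges: [-3.14, 3.14], [-1.21, 2.06], [-1.07, 1.41], [-3.16, 2.05], [-2.99, -0.16], [-3.1, 3.1]. Speed limits (rad/s): [2.79, 2.79, 3.14, 3.14, 3.14, 3.14].

### API

Orientations are given as a unit quaternion [x, y, z, w].
In Python, from bench import arm gives the robot as it stands.
- The arm moves only by the tool drive_tool, never from a script. Its argument "steps" is a list of rows, each a list of 5 numbers: the shift along the tool's x, y, z in m, then the turn about the tool's z in degrees, then the finger opening in m, from 0 to 0.0854. A call has 1 to 20 rows; each row shifts and turns the commanded pose from where the row before left it, along the tool's axes as they then stand; what a row does not reach is not made up. A row lasts 1/10 s, in which the tool goes at most 50 mm and 8.59 degrees, less where a joint would pass 70% of its speed; a pose out of reach is approached as far as the arm can. A call is refused whole if a number of a shift passes 0.05 or a number of a turn 8.59, either way. A call with a gripper value outside its range is refused whole. The fingers move at their own pace and stop on an object; the grip force is fixed at half the most. Time passes only in rows, so rows that do not move let the fingers close. It gives the time, the measured TCP pose, the force and the opening at its end, in the units of the state.
- arm.read_state(): the state, without advancing time (a new reading comes with each control period).
- arm.get_image(name): name is "scene" or "top"; returns (picture, depth): 384x512x3 uint8, blue, green, red; 384x512 float32, mm along the optical axis (not along the pixel's ray), 0 where there is no reading.
- arm.camera_params(name): a dict with "K" (3x3 intrinsics, pixels), "world_to_cam" (4x4, takes a point from world to camera coordinates). Camera axes: x right, y up, looking along -z (the intrinsics and any distortion apply to the point x, -y, -z); pixel columns grow to the right and rows downward; lengths in mm; the calibration is good to about 2 mm. A picture is of the moment at which its call begins. camera_params takes no time and is no camera call.
- arm.job_done(): hands the job in, once; it reports no verdict.
The state is a dict: "clock": time; "joints": joint angles; "joint_vel": joint speeds; "joint_efforts": joint torques, N m; "position": TCP position; "ee_rot": TCP orientation; "contact_force": force on the tool from outside, world axes, zero at the start; "wrist_torque": the same for the moment, N m; "gripper_width": finger opening in mm.
Only numpy, scipy, OpenCV 4.12 (cv2) and the standard library are available. Lean on these libraries where they do the work, as an engineer would, in place of code of your own. Each camera call takes 0.05 s, during which the arm holds its last target.

### The job

Return the yellow tape measure that lies on the feed tray of the grey tool return box: with the fingertips, push it along the tray and in under the orange swinging flap until it drops over the sill into the box, then draw the fingers back out so that the flap swings fully shut behind it. Only push it: do not pick it up off the tray, and leave the ink bottle, the blue weight and the red marker where they stand.

Things in the scene. Friction and masses are not known exactly. Their poses are not given: they have to be found in the camera images.
- return_box: Tool return box, fixed to the table, grey, 168 mm high, pale frosted roof, raised feed tray in front. Origin at table height below the middle of the flap hinge; x points along the tray into the box (the way to push), y left, z up. Turned 0 to 0.45 rad. The tray floor, level, 92 mm above the table, runs from x = -170 mm through the doorway to the sill edge at x = +30 mm; clear width 160 mm.
- tray_front (a point): Middle of the front end of the feed tray, on its floor. From here the tray runs 160 mm along the box's x to the side cheeks; its side lips (6 mm thick) rise 10 mm above its floor.
- sill (a point): Middle of the sill edge, 30 mm behind the hinge line, where the tray floor ends inside the box. Beyond it the bin drops to a rubber mat 6 mm above the table; back wall at box x = +166 mm. A thing pushed until more than half of it is past this edge tips over and drops in.
- header (a point): Middle of the top of the header bar above the flap, 168 mm above the table. The bar spans box x -5 to +5 mm, 160 to 168 mm above the table; the roof (top 168 mm) covers all behind it; side cheeks as high start at box x = -10 mm (inside y = +/-80, outside +/-86 mm). Fingers must enter slanting, tips foremost, under bar and hinge.
- return_flap (a joint): Orange swing flap, rad: 0 = hanging shut, grows as it swings inward and up, stops at 1.45. Plate 154 mm wide, 59 mm long, 3 mm thick, 70 g, on a hinge along the box's y at box x = 0, 156 mm above the table (64 mm above the tray floor). Opens inward only, at a light push; falls shut by its own weight in a second or two once nothing is under it.
- flap_edge (a point): Middle of the flap's lower edge; when shut it is 5 mm behind the hinge (box x = +5 mm) and 5 mm above the tray floor.
- tape_center (a point): Middle of the yellow and black pocket tape measure, 63 mm wide, 66 mm long, 37 mm high, about 0.2 kg, lying flat and loose on the feed tray; 18 mm above its underside. Its y axis points back out of the box (within 0.4 rad), to the flat face to push on, 33 mm away; the sides are 31 mm along +/-x; the small steel hook is at -y, 10 mm more; z is up.
- ink_bottle: Ink refill bottle, white with a blue band and black cap, 44 mm across, 112 mm high, standing loose on the table left of the box; origin in the middle of its underside. Leave alone.
- blue_magnet: Blue domed sheet weight, 44 mm across, 36 mm high, on the table left of the feed tray; origin in the middle of its underside. Leave alone.
- red_marker: Marker with a red cap, 132 mm long along its y axis, 16 mm thick, lying on the table close along the right side of the feed tray; origin under its middle. Leave alone.
Not all that is in view belongs to the job. What is shaped like the part that bears tape_center but green or pink is not meant.

How it is judged:
By the outcome, as a careful person would: the job done as asked, in the order asked, and still so for the second after the job is handed in, with the robot touching nothing.
It also fails if it takes over 38 s, if anything falls off the work surface, if the arm or the gripper's body presses on something with over 40 N, if the wrist force passes 120 N, or if a joint passes its speed limit or range.

## Working session

There is one attempt and no reset: what is moved stays moved. The work goes in short steps, Python scripts to look and compute and a tool call to move; the robot and the scene stay as the last step left them, time stands still between calls to the robot, and variables do not carry over. Pictures are saved under pics/ and viewed, and the job is handed in when it is done.

Besides the shell and the picture viewer there is one more tool, called after "Call:" by a JSON object that holds its "api" and its "payload", one argument or row to a line. drive_tool: Moves the arm, as the interface text tells. Its arguments: {"type":"object","properties":{"steps":{"type":"array"}},"required":["steps"]}

```bash
mkdir -p pics; ls
python3 - <<'E'
from bench import arm
import cv2
print(arm.read_state())
for n in("scene","top"):
    im,d=arm.get_image(n); cv2.imwrite(f"pics/{n}0.png",im)
    import numpy as np; np.save(f"pics/{n}0d.npy",d)
    print(arm.camera_params(n))
E
```

```text
pics
{'clock': 0.0, 'joints': array([-1.08543959e+00,  3.85544413e-01,  6.58193467e-03, -4.95979475e-04,
       -1.19397877e+00, -2.58606211e-01]), 'joint_vel': array([ 0.00039109, -0.00169825,  0.00047551, -0.00017998, -0.00136945,
       -0.00125116]), 'joint_efforts': array([ 5.71683559e-04, -3.92293525e+01,  1.88400078e+01,  4.18622375e+00,
       -4.76882662e-03, -5.53579113e-06]), 'position': array([ 140.39105008, -608.41419202,  230.21217891]), 'ee_rot': array([-1.13041551e-01,  9.93589656e-01,  1.08288861e-03, -1.75069265e-04]), 'contact_force': array([-0.68575763, -1.55855239,  0.12017471]), 'wrist_torque': array([0.01232724, 0.02779069, 0.02365843]), 'gripper_width': 85.51521056220909}
{'K': array([[483.63217275,   0.        , 258.24056028],
       [  0.        , 483.63217275, 196.23749723],
       [  0.        ,   0.        ,   1.        ]]), 'world_to_cam': array([[-4.58662780e-01, -8.88321461e-01, -2.26591433e-02,
         4.34538780e+02],
       [ 4.06888202e-01, -2.32619308e-01,  8.83363033e-01,
        -2.41317828e+02],
       [-7.89981294e-01,  3.95946007e-01,  4.68141341e-01,
        -9.60467812e+02],
       [ 0.00000000e+00,  0.00000000e+00,  0.00000000e+00,
         1.00000000e+00]])}
{'K': array([[375.48271985,   0.        , 252.62817127],
       [  0.        , 375.48271985, 189.25120464],
       [  0.        ,   0.        ,   1.        ]]), 'world_to_cam': array([[ 1.91426939e-02, -9.99636047e-01, -1.90087148e-02,
         2.27543971e+02],
       [ 9.95753284e-01,  1.73490905e-02,  9.04124277e-02,
        -4.85796191e+02],
       [-9.00497379e-02, -2.06587276e-02,  9.95722984e-01,
        -9.34588468e+02],
       [ 0.00000000e+00,  0.00000000e+00,  0.00000000e+00,
         1.00000000e+00]])}
```

View pics/scene0.png

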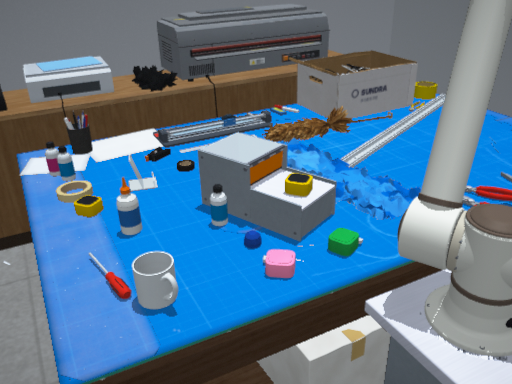

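View pics/top0.png

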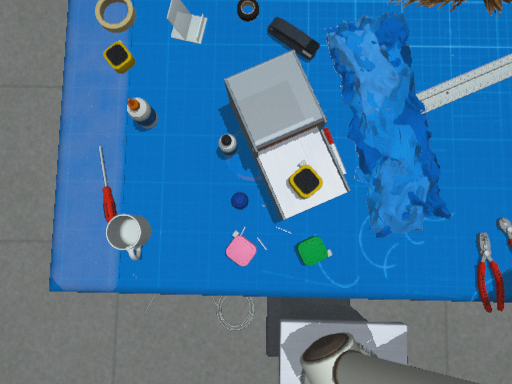

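The top view shows the box turned left, with its tray front corners near (284,218) and (347,189). The tape is at about (305,181) and the flap line runs from about (258,155) to (326,123). Next I'll measure these points.

```bash
cat > h.py <<'E'
import numpy as np,cv2
from bench import arm
def ray(n,u,v,P=None):
    P=P or arm.camera_params(n);K=P["K"];T=P["world_to_cam"]
    d=np.array([(u-K[0,2])/K[0,0],-(v-K[1,2])/K[1,1],-1.]);R=T[:3,:3]
    return -R.T@T[:3,3],R.T@d
def onz(n,u,v,z):
    c,d=ray(n,u,v);return c+d*(z-c[2])/d[2]
def atd(n,u,v,dep):
    c,d=ray(n,u,v);return c+d*dep
def proj(n,p):
    P=arm.camera_params(n);q=P["world_to_cam"]@np.append(p,1);K=P["K"]
    return K[0,0]*q[0]/-q[2]+K[0,2],K[1,2]-K[1,1]*q[1]/-q[2]
def cloud(n,d):
    v,u=np.mgrid[:384,:512];P=arm.camera_params(n);K=P["K"];T=P["world_to_cam"]
    c=np.stack([(u-K[0,2])/K[0,0]*d,-(v-K[1,2])/K[1,1]*d,-d],-1)
    return (c-T[:3,3])@T[:3,:3]
E
python3 - <<'E'
from h import *
im=cv2.imread("pics/top0.png");d=np.load("pics/top0d.npy")
X=cloud("top",d)
sl=(slice(45,225),slice(215,355))
for u,v in [(305,181),(285,165),(320,195),(290,205),(275,90),(300,115),(284,215)]: print(u,v,X[v,u].round(1))
m=np.zeros(d.shape,bool);m[sl]=1
roof=m&(abs(X[...,2]-168)<6)&(d>0); tray=m&(abs(X[...,2]-92)<4)&(d>0)
hsv=cv2.cvtColor(im,cv2.COLOR_BGR2HSV)
yel=m&(hsv[...,0]>18)&(hsv[...,0]<35)&(hsv[...,1]>150)
tape=m&(X[...,2]>108)&(X[...,2]<140)
for k,mm in (("roof",roof),("tray",tray),("yel",yel),("tape",tape)):
    c=max(cv2.findContours(mm.astype(np.uint8),cv2.RETR_EXTERNAL,cv2.CHAIN_APPROX_NONE)[0],key=cv2.contourArea)[:,0]
    pts=X[c[:,1],c[:,0],:2].astype(np.float32)
    if k in("yel","tape"): pts=np.array([onz("top",u,v,129)[:2] for u,v in c],np.float32)
    r=cv2.minAreaRect(pts);print(k,mm.sum(),r,cv2.boxPoints(r).round(1).tolist(),np.median(X[mm][:,2]))
cv2.imwrite("pics/crop.png",cv2.resize(im[40:230,210:360],None,fx=4,fy=4,interpolation=cv2.INTER_CUBIC)[:600])
cv2.imwrite("pics/crop2.png",cv2.resize(im[110:230,230:360],None,fx=5,fy=5,interpolation=cv2.INTER_CUBIC))
s=cv2.imread("pics/scene0.png")
cv2.imwrite("pics/crop3.png",cv2.resize(s[125:245,190:345],None,fx=5,fy=5,interpolation=cv2.INTER_CUBIC))
E
```

```text
305 181 [493.1 115.4 127.5]
285 165 [534.5 159.1  93.4]
320 195 [464.5  75.8  92.6]
290 205 [439.7 146.1  91.2]
275 90 [690.  188.  169.6]
300 115 [635.  132.  166.6]
284 215 [415.9 159.8  90. ]
roof 6015 ((668.4039306640625, 188.56219482421875), (182.39479064941406, 172.0301055908203), 24.533218383789062) [[549.7000122070312, 228.89999389648438], [621.2000122070312, 72.4000015258789], [787.0999755859375, 148.1999969482422], [715.7000122070312, 304.70001220703125]] 166.99667484371176
tray 3965 ((519.3116455078125, 119.70529174804688), (174.01974487304688, 160.63111877441406), 24.632719039916992) [[406.70001220703125, 156.39999389648438], [473.70001220703125, 10.399999618530273], [631.9000244140625, 83.0], [564.9000244140625, 229.0]] 91.11216936876602
yel 309 ((492.4451599121094, 115.00575256347656), (63.33090591430664, 62.50513458251953), 39.72553253173828) [[448.1000061035156, 118.80000305175781], [488.1000061035156, 70.69999694824219], [536.7999877929688, 111.19999694824219], [496.79998779296875, 159.3000030517578]] 126.99719625589931
tape 977 ((492.15362548828125, 115.154541015625), (65.27361297607422, 63.948158264160156), 40.80947494506836) [[446.6000061035156, 118.0], [488.29998779296875, 69.5999984741211], [537.7999877929688, 112.30000305175781], [496.0, 160.6999969482422]] 127.26874586205831
```

View pics/crop2.png

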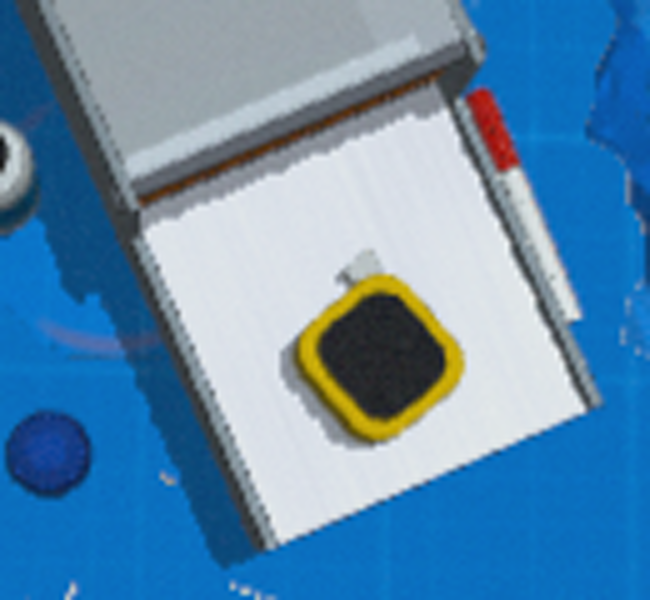

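View pics/crop3.png

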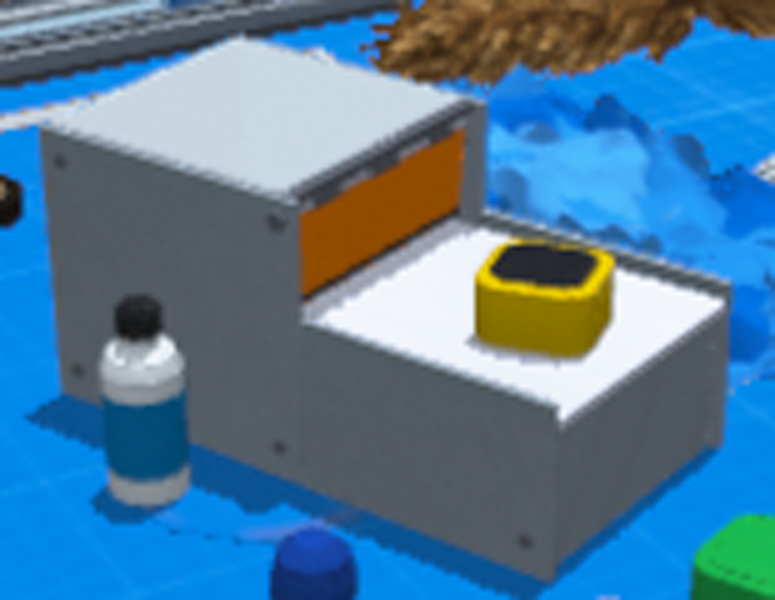

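Call:
{"api": "drive_tool", "payload": {
  "steps": [
    [0,0,-0.05,-5.75,0.036],
    [0,0,-0.05,-5.75,0.036],
    [-0.038,0.03,0,0,0.036],
    [-0.038,0.03,0,0,0.036],
    [-0.038,0.03,0,0,0.036],
    [-0.038,0.03,0,0,0.036],
    [-0.038,0.03,0,0,0.036],
    [-0.038,0.03,0,0,0.036],
    [-0.038,0.03,0,0,0.036],
    [-0.038,0.03,0,0,0.036],
    [-0.038,0.03,0,0,0.036],
    [-0.038,0.03,0,0,0.036],
    [-0.038,0.03,0,0,0.036],
    [-0.038,0.03,0,0,0.036],
    [-0.038,0.03,0,0,0.036],
    [-0.038,0.03,0,0,0.036],
    [-0.038,0.03,0,0,0.036],
    [-0.038,0.03,0,0,0.036],
    [-0.038,0.03,0,0,0.036],
    [-0.038,0.03,0,0,0.036]
  ]
}}

```text
clock: 2.1
position: [539.4, 168.0, 330.9]
ee_rot: [-0.212, 0.977, -0.0, -0.0]
contact_force: [1.4, 1.2, -0.1]
gripper_width: 36.1
```

Call:
{"api": "drive_tool", "payload": {
  "steps": [
    [0,0.036,-0.03,0,0.036],
    [0,0.036,-0.03,0,0.036],
    [-0.04,0,-0.03,0,0.036],
    [-0.04,0,-0.03,0,0.036],
    [-0.04,0,-0.03,0,0.036],
    [-0.04,0,-0.03,0,0.036],
    [-0.04,0,-0.03,0,0.036],
    [-0.04,0,-0.03,0,0.036]
  ]
}}

```text
clock: 2.9
position: [679.3, 310.9, 528.1]
ee_rot: [-0.212, 0.977, 0.001, 0.009]
contact_force: [1.8, 0.8, 1.4]
gripper_width: 35.7
```

```bash
cat >> h.py <<'E'
from scipy.spatial.transform import Rotation as Ro
C,S=np.cos(.4285),np.sin(.4285); O=np.array([594.7,154.3,0.]); B=np.array([[C,S,0],[-S,C,0],[0,0,1]])
def rep():
    s=arm.read_state();R=Ro.from_quat(s["ee_rot"]).as_matrix()
    print(s["clock"],"J",s["joints"].round(3),"p",s["position"].round(1),"box",(B@(s["position"]-O)).round(1))
    print("tool axes in box (cols)",(B@R).round(3).tolist(),"F",s["contact_force"].round(1),s["gripper_width"].round(1))
    return s,R
E
python3 -c "from h import *;rep()"
```

```text
2.9 J [ 0.647  0.755  1.398  0.007 -2.196 -1.786] p [679.3 310.9 528.1] box [142.  107.3 528.1]Traceback (most recent call last):
  File "<string>", line 1, in <module>
    from h import *;rep()
                    ~~~^^
  File "h.py", line 23, in rep
    print("tool axes in box (cols)",(B@R).round(3).tolist(),"F",s["contact_force"].round(1),s["gripper_width"].round(1))
                                                                                            ^^^^^^^^^^^^^^^^^^^^^^^^
AttributeError: 'float' object has no attribute 'round'
```

```bash
sed -i 's/s\["gripper_width"\].round(1)/s["gripper_width"]/' h.py
python3 -c "from h import *;rep()"
```

```text
2.9 J [ 0.647  0.755  1.398  0.007 -2.196 -1.786] p [679.3 310.9 528.1] box [142.  107.3 528.1]
tool axes in box (cols) [[-1.0, 0.001, 0.019], [0.001, 1.0, -0.002], [-0.019, -0.002, -1.0]] F [1.8 0.8 1.4] 35.72578082450487
```

Call:
{"api": "drive_tool", "payload": {
  "steps": [
    [-0.04,0,-0.03,0,0.036],
    [-0.04,0,-0.03,0,0.036]
  ]
}}

```text
clock: 3.1
position: [693.3, 317.9, 529.0]
ee_rot: [-0.212, 0.977, 0.004, 0.035]
contact_force: [-0.4, -0.0, -0.1]
gripper_width: 36.1
```

```bash
python3 -c "from h import *;rep()"
```

```text
3.1 J [ 0.65   0.762  1.405  0.026 -2.148 -1.778] p [693.3 317.9 529. ] box [157.7 107.8 529. ]
tool axes in box (cols) [[-0.998, 0.001, 0.069], [0.0, 1.0, -0.007], [-0.069, -0.007, -0.998]] F [-0.4 -0.  -0.1] 36.08008288306692
```

Call:
{"api": "drive_tool", "payload": {
  "steps": [
    [-0.04,0,-0.03,0,0.036],
    [-0.04,0,-0.03,0,0.036],
    [-0.04,0,-0.03,0,0.036],
    [-0.04,0,-0.03,0,0.036],
    [-0.04,0,-0.03,0,0.036],
    [-0.04,0,-0.03,0,0.036]
  ]
}}

```text
clock: 3.7
position: [714.1, 328.4, 568.7]
ee_rot: [-0.211, 0.97, 0.017, 0.122]
contact_force: [-0.1, -0.1, 1.0]
gripper_width: 35.8
```

```bash
python3 -c "from h import *;rep()"
```

```text
3.7 J [ 0.664  0.728  1.406  0.083 -2.014 -1.763] p [714.1 328.4 568.7] box [181.  108.7 568.7]
tool axes in box (cols) [[-0.97, 0.003, 0.243], [-0.002, 1.0, -0.019], [-0.243, -0.019, -0.97]] F [-0.1 -0.1  1. ] 35.82858261094217
```

Call:
{"api": "drive_tool", "payload": {
  "steps": [
    [-0.04,0,-0.03,0,0.036],
    [-0.04,0,-0.03,0,0.036],
    [-0.04,0,-0.03,0,0.036],
    [-0.04,0,-0.03,0,0.036],
    [-0.04,0,-0.03,0,0.036],
    [-0.04,0,-0.03,0,0.036],
    [-0.04,0,-0.03,0,0.036],
    [-0.04,0,-0.03,0,0.036],
    [-0.04,0,-0.03,0,0.036],
    [-0.04,0,-0.03,0,0.036]
  ]
}}

```text
clock: 4.7
position: [699.7, 330.1, 688.3]
ee_rot: [-0.205, 0.942, 0.037, 0.265]
contact_force: [-0.2, -0.4, -0.1]
gripper_width: 36.0
```

```bash
python3 -c "from h import *;rep()"
```

```text
4.7 J [ 0.718  0.615  1.407  0.192 -1.845 -1.76 ] p [699.7 330.1 688.3] box [168.6 116.3 688.3]
tool axes in box (cols) [[-0.858, 0.011, 0.514], [-0.01, 0.999, -0.038], [-0.514, -0.038, -0.857]] F [-0.2 -0.4 -0.1] 36.029179664650435
```

Call:
{"api": "drive_tool", "payload": {
  "steps": [
    [-0.05,0,0,0,0.036],
    [-0.05,0,0,0,0.036],
    [-0.05,0,0,0,0.036],
    [-0.05,0,0,0,0.036],
    [-0.05,0,0,0,0.036],
    [-0.05,0,0,0,0.036]
  ]
}}

```text
clock: 5.3
position: [782.4, 369.4, 680.4]
ee_rot: [-0.199, 0.914, 0.05, 0.351]
contact_force: [0.0, 0.2, -0.3]
gripper_width: 35.9
```

```bash
python3 -c "from h import *;rep()"
```

```text
5.3 J [ 0.701  0.685  1.406  0.226 -1.597 -1.755] p [782.4 369.4 680.4] box [260.1 117.7 680.4]
tool axes in box (cols) [[-0.75, 0.018, 0.661], [-0.018, 0.999, -0.047], [-0.661, -0.048, -0.749]] F [ 0.   0.2 -0.3] 35.89436071286065
```

Call:
{"api": "drive_tool", "payload": {
  "steps": [
    [-0.05,0,0,0,0.036],
    [-0.05,0,0,0,0.036],
    [-0.05,0,0,0,0.036],
    [-0.05,0,0,0,0.036],
    [-0.05,0,0,0,0.036],
    [-0.05,0,0,0,0.036],
    [-0.05,0,0,0,0.036]
  ]
}}

```text
clock: 6.0
position: [824.5, 393.0, 727.5]
ee_rot: [-0.19, 0.869, 0.066, 0.452]
contact_force: [-0.1, 0.5, -1.2]
gripper_width: 36.1
```

```bash
python3 -c "from h import *;rep()"
```

```text
6.0 J [ 0.705  0.699  1.407  0.284 -1.367 -1.766] p [824.5 393.  727.5] box [308.2 121.6 727.5]
tool axes in box (cols) [[-0.585, 0.027, 0.81], [-0.03, 0.998, -0.055], [-0.81, -0.056, -0.583]] F [-0.1  0.5 -1.2] 36.112258478603266
```

Call:
{"api": "drive_tool", "payload": {
  "steps": [
    [0.046,-0.0078,-0.011,0,0.036],
    [0.046,-0.0078,-0.011,0,0.036],
    [0.046,-0.0078,-0.011,0,0.036],
    [0.046,-0.0078,-0.011,0,0.036],
    [0.046,-0.0078,-0.011,0,0.036],
    [0.046,-0.0078,-0.011,0,0.036],
    [0.046,-0.0078,-0.011,0,0.036],
    [0.046,-0.0078,-0.011,0,0.036],
    [0.046,-0.0078,-0.011,0,0.036],
    [0.046,-0.0078,-0.011,0,0.036]
  ]
}}

```text
clock: 7.0
position: [585.6, 207.9, 484.4]
ee_rot: [-0.187, 0.869, 0.064, 0.453]
contact_force: [0.9, -0.4, 1.8]
gripper_width: 36.0
```

```bash
python3 -c "from h import *;rep()"
```

```text
7.0 J [ 0.633 -0.124 -0.535  0.796 -0.322 -2.436] p [585.6 207.9 484.4] box [ 14.   52.5 484.4]
tool axes in box (cols) [[-0.584, 0.035, 0.811], [-0.027, 0.998, -0.062], [-0.811, -0.058, -0.581]] F [ 0.9 -0.4  1.8] 36.04493966228479
```

```bash
cat > kin.py <<'E'
import numpy as np
from scipy.optimize import least_squares
from scipy.spatial.transform import Rotation as Ro
J=np.array([[-1.08544,.38554,.00658,-.0005,-1.19398,-.2586],[.647,.755,1.398,.007,-2.196,-1.786],[.65,.762,1.405,.026,-2.148,-1.778],[.664,.728,1.406,.083,-2.014,-1.763],[.718,.615,1.407,.192,-1.845,-1.76],[.701,.685,1.406,.226,-1.597,-1.755],[.705,.699,1.407,.284,-1.367,-1.766],[.633,-.124,-.535,.796,-.322,-2.436]])
P=np.array([[140.4,-608.4,230.2],[679.3,310.9,528.1],[693.3,317.9,529.],[714.1,328.4,568.7],[699.7,330.1,688.3],[782.4,369.4,680.4],[824.5,393,727.5],[585.6,207.9,484.4]])
Q=np.array([[-.11304,.99359,.0011,-.0002],[-.212,.977,.001,.009],[-.212,.977,.004,.035],[-.211,.97,.017,.122],[-.205,.942,.037,.265],[-.199,.914,.05,.351],[-.19,.869,.066,.452],[-.187,.869,.064,.453]])
E=lambda a,t:Ro.from_euler(a,t).as_matrix()
def fk(q,k):
    r0,d,z0,L1x,L1z,ax,az,Lt,w,s=k
    R=E('z',q[0]);p=R@[r0,d,z0]
    R=R@E('y',q[1]);p=p+R@[L1x,0,L1z]
    R=R@E('y',-q[2]);p=p+R@[ax,0,az]
    R=R@E('x',q[3])@E('y',-q[4])
    p=p+R@[Lt,0,w]
    return p,R   # R col0 = tool z
if __name__=="__main__":
    for sgn in(1,-1):
        f=lambda k:np.concatenate([(fk(q*[1,1,1,sgn,1,1],k)[0]-p) for q,p in zip(J,P)]+[(k-[0,-160,300,0,300,300,0,200,0,0])*.01])
        s=least_squares(f,[0,-160,300,0,300,300,0,200,0,0]);print(sgn,s.x.round(1),np.abs(s.fun[:24]).max(),s.fun[:24].round(0))
        for q,c in zip(J,Q): print(fk(q*[1,1,1,sgn,1,1],s.x)[1][:,0].round(2),Ro.from_quat(c).as_matrix()[:,2].round(2),end=';')
        if sgn==1 or 1: np.save(f"k{sgn}.npy",s.x)
E
python3 kin.py
```

```text
1 [-182.  -210.6  524.6  286.4  324.7  452.7 -139.3  188.9   37.2    0. ] 74.26947087066833 [-42. -31.   2.  34. -35.   8.  24. -31.   7.  11.  -9.   9.   2.  52.
  17. -45.  33.  -9. -74.  34. -31.   4. -15.  -3.]
[-0.  0. -1.] [-0.  0. -1.];[ 0.01  0.02 -1.  ] [ 0.02  0.01 -1.  ];[ 0.04  0.06 -1.  ] [ 0.07  0.02 -1.  ];[ 0.14  0.2  -0.97] [ 0.23  0.08 -0.97];[ 0.24  0.46 -0.86] [ 0.48  0.18 -0.86];[ 0.33  0.57 -0.75] [ 0.62  0.23 -0.75];[ 0.4   0.7  -0.58] [ 0.76  0.29 -0.58];[ 0.5   0.64 -0.58] [ 0.76  0.28 -0.58];-1 [-137.1 -159.3  374.4  165.4  438.9  429.3  -53.3  273.2   54.3    0. ] 19.565939788645665 [ 5. -9.  7. -9. -6. -5. -9. -6. -5. -2. -2. -1. 20. 16. 10.  1.  3.  3.
 -8. -2. -1. -2. -8. -7.]
[-0.  0. -1.] [-0.  0. -1.];[ 0.02  0.01 -1.  ] [ 0.02  0.01 -1.  ];[ 0.07  0.02 -1.  ] [ 0.07  0.02 -1.  ];[ 0.23  0.08 -0.97] [ 0.23  0.08 -0.97];[ 0.48  0.18 -0.86] [ 0.48  0.18 -0.86];[ 0.62  0.23 -0.75] [ 0.62  0.23 -0.75];[ 0.76  0.29 -0.58] [ 0.76  0.29 -0.58];[ 0.76  0.28 -0.58] [ 0.76  0.28 -0.58];
```

```bash
cat > ik.py <<'E'
from kin import *
k=np.load("k-1.npy");C,S=np.cos(.4285),np.sin(.4285);Bt=np.array([[C,-S,0],[S,C,0],[0,0,1]]);O=np.array([594.7,154.3,0])
lo=np.array([-3.14,-1.21,-1.07,-3.16,-2.99]);hi=np.array([3.14,2.06,1.41,2.05,-.16])
rng=np.random.default_rng(0)
for sl in (35,45,55,65):
  for bx in (-185,-60,20):
    p=Bt@[bx,2,106]+O;best=[]
    tz=Bt@[np.cos(np.radians(sl)),0,-np.sin(np.radians(sl))]
    for t in range(25):
        def f(q):
            a,R=fk(np.append(q,0)*[1,1,1,-1,1,1],k);return np.concatenate([(a-p)/100,(R[:,0]-tz)*3])
        s=least_squares(f,rng.uniform(lo,hi),bounds=(lo,hi),max_nfev=200)
        best.append((s.cost,s.x))
    best.sort(key=lambda b:b[0])
    sols=[]
    for c,x in best:
        if c<1e-4 and not any(np.abs(x-y).max()<.3 for y in sols): sols.append(x)
    print(sl,bx,best[0][0].round(4),best[0][1].round(2) if not sols else [x.round(2).tolist() for x in sols])
E
python3 ik.py
```

```text
35 -185 0.0339 [ 0.53  0.33 -1.   -3.16 -0.71]
35 -60 0.0218 [ 0.52  0.41 -0.68 -3.16 -0.47]
35 20 0.0174 [ 0.51  0.48 -0.46 -3.16 -0.33]
45 -185 0.0275 [ 0.54  0.26 -0.91 -3.16 -0.39]
45 -60 0.0181 [ 0.52  0.38 -0.59 -3.16 -0.18]
45 20 0.0336 [ 0.51  0.47 -0.41 -3.16 -0.16]
55 -185 0.0262 [ 0.54  0.25 -0.84 -3.16 -0.16]
55 -60 0.0506 [ 0.53  0.38 -0.6   1.79 -0.16]
55 20 0.0286 [ 0.51  0.47 -0.42  0.61 -0.16]
65 -185 0.0424 [ 0.56  0.23 -0.86  0.91 -0.16]
65 -60 0.0001 [ 0.52  0.38 -0.61  0.27 -0.16]
65 20 0.0 [[0.52, 0.47, -0.39, 0.14, -0.28]]
```

Call:
{"api": "drive_tool", "payload": {
  "steps": [
    [0.04,-0.0058,-0.0058,0,0.036],
    [0.04,-0.0058,-0.0058,0,0.036],
    [0.04,-0.0058,-0.0058,0,0.036],
    [0.04,-0.0058,-0.0058,0,0.036]
  ]
}}

```text
clock: 7.4
position: [486.5, 132.8, 395.5]
ee_rot: [-0.189, 0.879, 0.061, 0.434]
contact_force: [-0.5, -0.0, 0.3]
gripper_width: 35.9
```

```bash
python3 -c "from h import *;rep()"
```

```text
7.4 J [ 0.522 -0.303 -0.886  0.99  -0.16  -2.588] p [486.5 132.8 395.5] box [-107.3   25.4  395.5]
tool axes in box (cols) [[-0.618, 0.032, 0.785], [-0.024, 0.998, -0.06], [-0.785, -0.056, -0.616]] F [-0.5 -0.   0.3] 35.92248621293815
```

Call:
{"api": "drive_tool", "payload": {
  "steps": [
    [0.04,-0.0058,0.0,0,0.036],
    [0.04,-0.0058,0.0,0,0.036],
    [0.04,-0.0058,0.0,0,0.036]
  ]
}}

```text
clock: 7.7
position: [414.3, 76.3, 335.3]
ee_rot: [-0.193, 0.888, 0.062, 0.413]
contact_force: [0.1, 1.4, -0.1]
gripper_width: 36.1
```

```bash
python3 -c "from h import *;rep()"
```

```text
7.7 J [ 0.522 -0.441 -1.051  0.858 -0.16  -2.461] p [414.3  76.3 335.3] box [-196.5    4.   335.3]
tool axes in box (cols) [[-0.652, 0.023, 0.758], [-0.022, 0.999, -0.05], [-0.758, -0.049, -0.651]] F [ 0.1  1.4 -0.1] 36.11492785983697
```

Call:
{"api": "drive_tool", "payload": {
  "steps": [
    [0.0265,0,0.0228,0,0.036],
    [0.0265,0,0.0228,0,0.036],
    [0.0265,0,0.0228,0,0.036]
  ]
}}

```text
clock: 8.0
position: [400.8, 51.1, 285.6]
ee_rot: [-0.201, 0.9, 0.07, 0.38]
contact_force: [0.5, 0.4, 0.3]
gripper_width: 35.8
```

```bash
python3 -c "from h import *;rep()"
```

```text
8.0 J [ 0.529 -0.419 -1.069  0.608 -0.16  -2.224] p [400.8  51.1 285.6] box [-219.2  -13.3  285.6]
tool axes in box (cols) [[-0.701, -0.0, 0.713], [-0.02, 1.0, -0.019], [-0.713, -0.028, -0.701]] F [0.5 0.4 0.3] 35.762941688248276
```

Call:
{"api": "drive_tool", "payload": {
  "steps": [
    [0.0215,0.004,0.028,0,0.036],
    [0.0215,0.004,0.028,0,0.036],
    [0.0215,0.004,0.028,0,0.036],
    [0.0215,0.004,0.028,0,0.036]
  ]
}}

```text
clock: 8.4
position: [380.1, 35.0, 220.2]
ee_rot: [-0.214, 0.914, 0.084, 0.335]
contact_force: [0.9, 0.2, -0.2]
gripper_width: 35.6
```

```bash
python3 -c "from h import *;rep()"
```

```text
8.4 J [ 0.543 -0.355 -1.068  0.274 -0.16  -1.909] p [380.1  35.  220.2] box [-244.8  -19.4  220.2]
tool axes in box (cols) [[-0.762, -0.035, 0.647], [-0.02, 0.999, 0.031], [-0.648, 0.011, -0.762]] F [ 0.9  0.2 -0.2] 35.61725154416229
```

Call:
{"api": "drive_tool", "payload": {
  "steps": [
    [0.005,0.005,0.036,0,0.036],
    [0.005,0.005,0.036,0,0.036],
    [0.005,0.005,0.036,0,0.036]
  ]
}}

```text
clock: 8.7
position: [380.2, 54.7, 193.8]
ee_rot: [-0.221, 0.925, 0.087, 0.297]
contact_force: [-0.6, -0.0, -0.3]
gripper_width: 36.0
```

```bash
python3 -c "from h import *;rep()"
```

```text
8.7 J [ 0.592 -0.281 -1.068  0.267 -0.16  -1.943] p [380.2  54.7 193.8] box [-236.5   -1.4  193.8]
tool axes in box (cols) [[-0.808, -0.051, 0.587], [-0.023, 0.998, 0.054], [-0.589, 0.03, -0.808]] F [-0.6 -0.  -0.3] 36.04951751982931
```

Call:
{"api": "drive_tool", "payload": {
  "steps": [
    [0.008,0,0.031,0,0.036],
    [0.008,0,0.031,0,0.036],
    [0.008,0,0.031,0,0.036]
  ]
}}

```text
clock: 9.0
position: [370.0, 55.7, 163.4]
ee_rot: [-0.226, 0.933, 0.088, 0.266]
contact_force: [0.0, -0.3, 0.1]
gripper_width: 36.2
```

```bash
python3 -c "from h import *;rep()"
```

```text
9.0 J [ 0.608 -0.223 -1.069  0.175 -0.16  -1.869] p [370.   55.7 163.4] box [-245.3    3.7  163.4]
tool axes in box (cols) [[-0.844, -0.059, 0.533], [-0.026, 0.997, 0.069], [-0.536, 0.044, -0.843]] F [ 0.  -0.3  0.1] 36.18434295958604
```

Call:
{"api": "drive_tool", "payload": {
  "steps": [
    [-0.0077,-0.0026,0.034,0,0.036],
    [-0.0077,-0.0026,0.034,0,0.036],
    [-0.0077,-0.0026,0.034,0,0.036]
  ]
}}

```text
clock: 9.3
position: [382.6, 78.9, 154.0]
ee_rot: [-0.227, 0.941, 0.075, 0.238]
contact_force: [0.3, -0.4, -0.2]
gripper_width: 35.8
```

```bash
python3 -c "from h import *;rep()"
```

```text
9.3 J [ 0.644 -0.153 -1.069  0.314 -0.16  -2.04 ] p [382.6  78.9 154. ] box [-224.2   19.5  154. ]
tool axes in box (cols) [[-0.875, -0.053, 0.48], [-0.03, 0.998, 0.055], [-0.482, 0.033, -0.875]] F [ 0.3 -0.4 -0.2] 35.78606869077186
```

Call:
{"api": "drive_tool", "payload": {
  "steps": [
    [-0.0033,-0.0085,0.025,0,0.036],
    [-0.0033,-0.0085,0.025,0,0.036],
    [-0.0033,-0.0085,0.025,0,0.036]
  ]
}}

```text
clock: 9.6
position: [387.5, 75.9, 140.5]
ee_rot: [-0.226, 0.947, 0.06, 0.219]
contact_force: [0.1, 0.1, -0.5]
gripper_width: 35.8
```

```bash
python3 -c "from h import *;rep()"
```

```text
9.6 J [ 0.628 -0.104 -1.069  0.357 -0.161 -2.071] p [387.5  75.9 140.5] box [-221.    14.8  140.5]
tool axes in box (cols) [[-0.896, -0.043, 0.441], [-0.031, 0.999, 0.032], [-0.442, 0.015, -0.897]] F [ 0.1  0.1 -0.5] 35.793184888050554
```

Call:
{"api": "drive_tool", "payload": {
  "steps": [
    [-0.002,-0.0068,0.023,0,0.036],
    [-0.002,-0.0068,0.023,0,0.036],
    [-0.002,-0.0068,0.023,0,0.036],
    [-0.002,-0.0068,0.023,0,0.036]
  ]
}}

```text
clock: 10.0
position: [392.1, 72.0, 122.5]
ee_rot: [-0.225, 0.954, 0.043, 0.195]
contact_force: [-0.6, 0.4, -1.0]
gripper_width: 36.0
```

```bash
python3 -c "from h import *;rep()"
```

```text
10.0 J [ 0.61  -0.043 -1.068  0.399 -0.161 -2.101] p [392.1  72.  122.5] box [-218.4    9.4  122.5]
tool axes in box (cols) [[-0.92, -0.034, 0.391], [-0.033, 0.999, 0.009], [-0.391, -0.005, -0.92]] F [-0.6  0.4 -1. ] 35.974621034916005
```

Call:
{"api": "drive_tool", "payload": {
  "steps": [
    [-0.008,-0.0034,0.012,0,0.036],
    [-0.008,-0.0034,0.012,0,0.036],
    [-0.008,-0.0034,0.012,0,0.036]
  ]
}}

```text
clock: 10.3
position: [431.4, 76.6, 106.6]
ee_rot: [-0.226, 0.954, 0.047, 0.19]
contact_force: [-1.4, 0.5, 0.3]
gripper_width: 36.0
```

Run:
```python
from h import *
rep()
for n in("scene","top"):
    im,d=arm.get_image(n); cv2.imwrite(f"pics/{n}1.png",im)
```

```text
10.3 J [ 0.565  0.076 -0.946  0.213 -0.16  -1.874] p [431.4  76.6 106.6] box [-180.8   -2.9  106.6]
tool axes in box (cols) [[-0.923, -0.038, 0.383], [-0.033, 0.999, 0.018], [-0.383, 0.004, -0.924]] F [-1.4  0.5  0.3] 35.99424097435077
```

View pics/scene1.png

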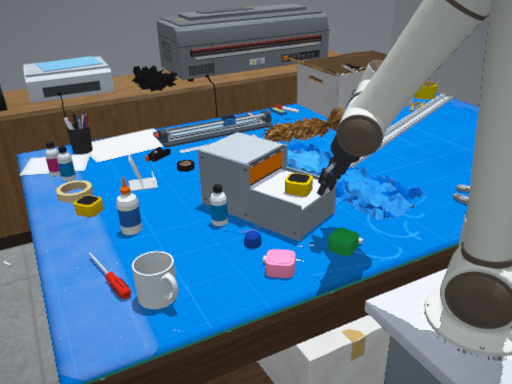

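View pics/top1.png

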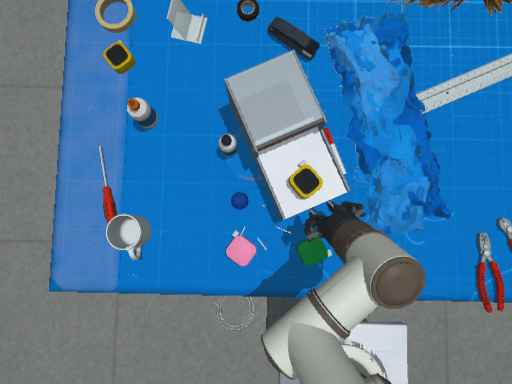

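Run:
```python
from h import *
s=arm.read_state();print(proj("top",s["position"]),proj("scene",s["position"]))
a=cv2.imread("pics/top1.png");b=cv2.imread("pics/scene1.png")
p=[cv2.resize(x,(400,400),interpolation=cv2.INTER_CUBIC) for x in (a[150:250,265:365],b[140:240,270:370])]
cv2.imwrite("pics/z1.png",np.hstack(p))
```

```text
(np.float64(320.3206471671825), np.float64(208.34379192791837)) (np.float64(323.6503983036201), np.float64(191.96238406574716))
```

View pics/z1.png

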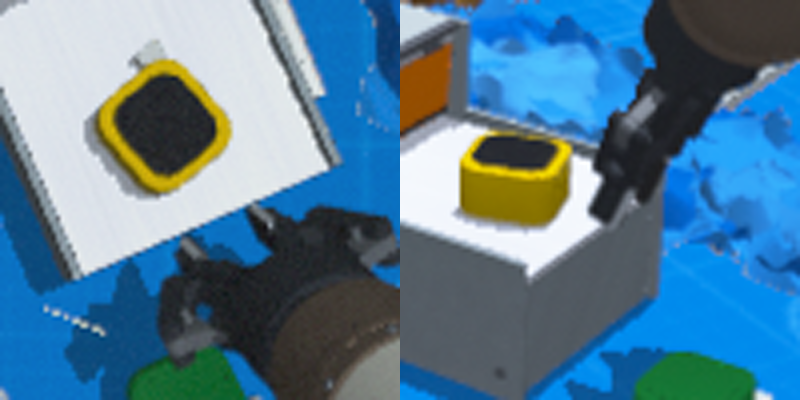

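Call:
{"api": "drive_tool", "payload": {
  "steps": [
    [-0.0138,0.001,0.0057,0,0.036],
    [-0.0138,0.001,0.0057,0,0.036],
    [-0.0138,0.001,0.0057,0,0.036],
    [-0.0138,0.001,0.0057,0,0.036],
    [-0.0138,-0.0006,0.0057,0,0.036]
  ]
}}

```text
clock: 10.9
position: [494.5, 112.2, 106.4]
ee_rot: [-0.226, 0.955, 0.046, 0.188]
contact_force: [-3.1, -1.2, 2.1]
gripper_width: 36.2
```

```bash
cat > look.py <<'E'
from h import *
import sys
rep()
n=sys.argv[1]
a,_=arm.get_image("top");b,_=arm.get_image("scene")
p=[cv2.resize(x,(400,400),interpolation=cv2.INTER_CUBIC) for x in (a[110:210,255:355],b[120:220,240:340])]
cv2.imwrite(f"pics/z{n}.png",np.hstack(p))
E
python3 look.py 2
```

```text
10.9 J [ 0.56   0.19  -0.777  0.15  -0.218 -1.806] p [494.5 112.2 106.4] box [-108.6    3.3  106.4]
tool axes in box (cols) [[-0.924, -0.037, 0.379], [-0.033, 0.999, 0.018], [-0.38, 0.004, -0.925]] F [-3.1 -1.2  2.1] 36.19865930522272
```

View pics/z2.png

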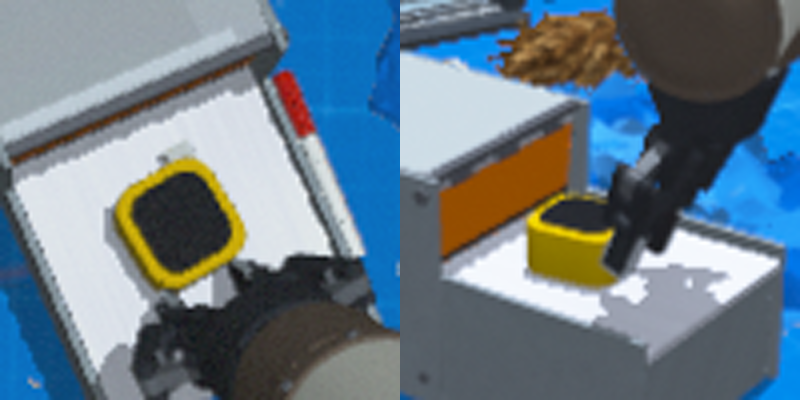

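Call:
{"api": "drive_tool", "payload": {
  "steps": [
    [-0.0138,-0.0006,0.0057,0,0.036],
    [-0.0138,-0.0006,0.0057,0,0.036],
    [-0.0138,-0.0006,0.0057,0,0.036],
    [-0.0138,-0.0006,0.0057,0,0.036],
    [-0.0138,-0.0006,0.0057,0,0.036]
  ]
}}

```text
clock: 11.5
position: [562.2, 142.8, 106.2]
ee_rot: [-0.226, 0.955, 0.047, 0.188]
contact_force: [-1.8, -1.4, 0.4]
gripper_width: 36.0
```

```bash
python3 look.py 3
```

```text
11.5 J [ 0.54   0.299 -0.589  0.085 -0.295 -1.723] p [562.2 142.8 106.2] box [-34.4   3.  106.2]
tool axes in box (cols) [[-0.925, -0.036, 0.379], [-0.032, 0.999, 0.018], [-0.379, 0.004, -0.925]] F [-1.8 -1.4  0.4] 35.99928757458562
```

View pics/z3.png

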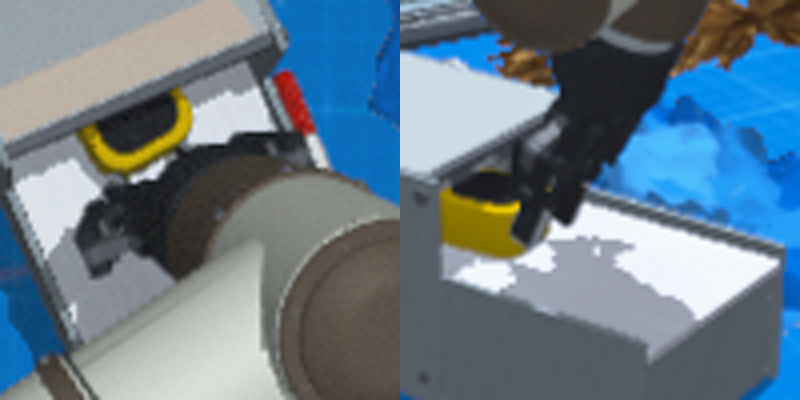

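Call:
{"api": "drive_tool", "payload": {
  "steps": [
    [-0.0092,-0.0004,0.0038,0,0.036],
    [-0.0092,-0.0004,0.0038,0,0.036]
  ]
}}

```text
clock: 11.8
position: [581.1, 151.5, 106.9]
ee_rot: [-0.226, 0.955, 0.047, 0.189]
contact_force: [-1.4, -1.5, 1.7]
gripper_width: 36.0
```

```bash
python3 look.py 4
```

```text
11.8 J [ 0.535  0.327 -0.538  0.073 -0.316 -1.706] p [581.1 151.5 106.9] box [-13.5   3.1 106.9]
tool axes in box (cols) [[-0.924, -0.037, 0.381], [-0.033, 0.999, 0.018], [-0.381, 0.004, -0.924]] F [-1.4 -1.5  1.7] 36.041234049449415
```

View pics/z4.png

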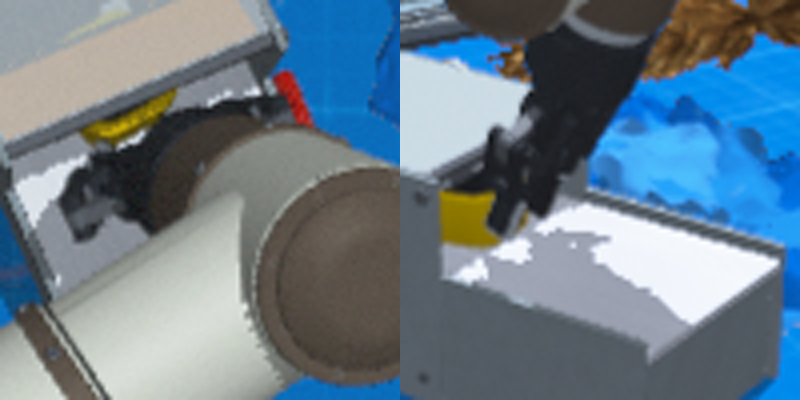

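Call:
{"api": "drive_tool", "payload": {
  "steps": [
    [-0.0055,-0.0002,0.0023,0,0.036],
    [-0.0055,-0.0002,0.0023,0,0.036],
    [0,0,0,0,0.036]
  ]
}}

```text
clock: 12.2
position: [594.3, 157.9, 107.6]
ee_rot: [-0.226, 0.954, 0.047, 0.191]
contact_force: [-0.9, -0.0, -0.0]
gripper_width: 35.8
```

```bash
python3 look.py 5
```

```text
12.2 J [ 0.533  0.345 -0.505  0.068 -0.326 -1.698] p [594.3 157.9 107.6] box [  1.1   3.5 107.6]
tool axes in box (cols) [[-0.922, -0.038, 0.385], [-0.033, 0.999, 0.018], [-0.385, 0.004, -0.923]] F [-0.9 -0.  -0. ] 35.807586646244715
```

View pics/z5.png

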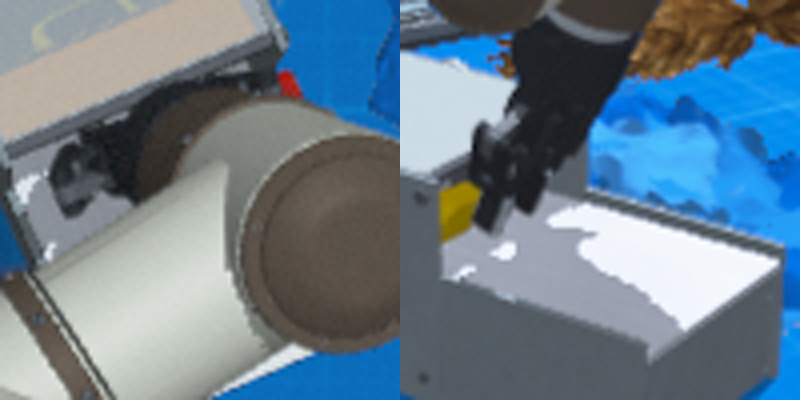

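Call:
{"api": "drive_tool", "payload": {
  "steps": [
    [0,0,0,0,0.036],
    [0,0,0,0,0.036],
    [0,0,0,0,0.036]
  ]
}}

```text
clock: 12.6
position: [592.9, 157.2, 107.1]
ee_rot: [-0.226, 0.954, 0.047, 0.19]
contact_force: [0.6, -0.3, -1.0]
gripper_width: 36.0
```

```bash
python3 look.py 6
```

```text
12.6 J [ 0.533  0.344 -0.507  0.067 -0.327 -1.698] p [592.9 157.2 107.1] box [ -0.4   3.4 107.1]
tool axes in box (cols) [[-0.923, -0.038, 0.383], [-0.033, 0.999, 0.018], [-0.383, 0.004, -0.924]] F [ 0.6 -0.3 -1. ] 35.9844427081442
```

View pics/z6.png

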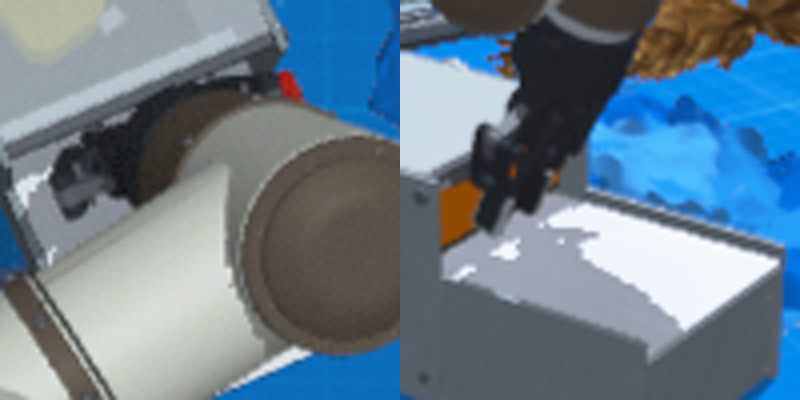

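The tape has dropped in: it shows blurred through the roof, and the flap has come down to the fingertips. I'll draw the fingers straight back out.

Call:
{"api": "drive_tool", "payload": {
  "steps": [
    [0.0092,0.0004,-0.0038,0,0.036],
    [0.0138,0.0006,-0.0057,0,0.036],
    [0.0138,0.0006,-0.0057,0,0.036],
    [0.0138,0.0006,-0.0057,0,0.036],
    [0.0138,0.0006,-0.0057,0,0.036],
    [0.0138,0.0006,-0.0057,0,0.036],
    [0.0184,0.0008,-0.0076,0,0.036],
    [0.0184,0.0008,-0.0076,0,0.036],
    [0.009,0,-0.022,0,0.036],
    [0.0,0,-0.03,0,0.036],
    [0.0,0,-0.03,0,0.036],
    [0.0,0,-0.03,0,0.036],
    [0,0,0,0,0.036],
    [0,0,0,0,0.036],
    [0,0,0,0,0.036],
    [0,0,0,0,0.036],
    [0,0,0,0,0.036],
    [0,0,0,0,0.036],
    [0,0,0,0,0.036],
    [0,0,0,0,0.036]
  ]
}}

```text
clock: 14.7
position: [434.0, 82.3, 206.7]
ee_rot: [-0.226, 0.954, 0.047, 0.189]
contact_force: [-0.1, -1.0, -0.5]
gripper_width: 35.8
```

Run:
```python
from h import *
rep()
for n in("scene","top"):
    im,d=arm.get_image(n); cv2.imwrite(f"pics/{n}2.png",im);np.save(f"pics/{n}2d.npy",d)
a=cv2.imread("pics/top2.png");b=cv2.imread("pics/scene2.png")
p=[cv2.resize(x,(400,500),interpolation=cv2.INTER_CUBIC) for x in (a[45:220,215:355],b[120:245,190:290])]
cv2.imwrite("pics/z7.png",np.hstack(p))
```

```text
14.7 J [ 0.587 -0.093 -0.733  0.082 -0.542 -1.755] p [434.   82.3 206.7] box [-176.     1.3  206.7]
tool axes in box (cols) [[-0.923, -0.038, 0.382], [-0.033, 0.999, 0.018], [-0.383, 0.004, -0.924]] F [-0.1 -1.  -0.5] 35.815453898336095
```

View pics/z7.png

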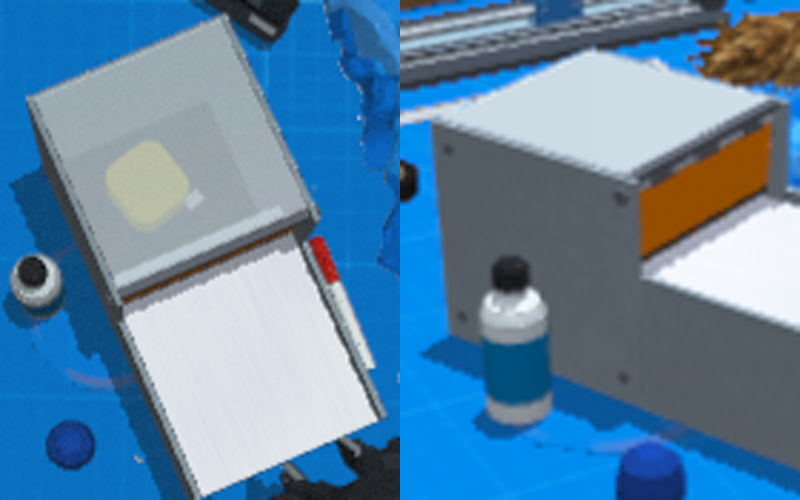

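View pics/scene2.png

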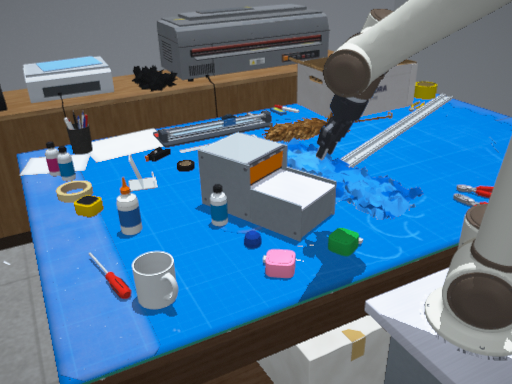

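View pics/top2.png

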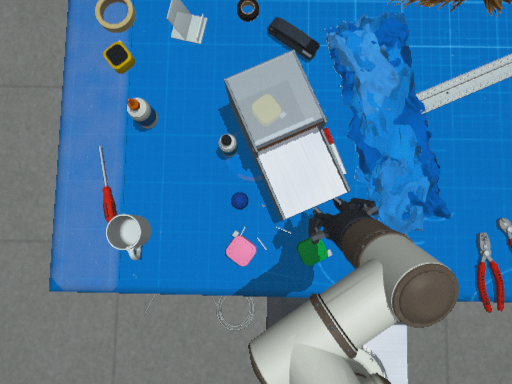

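The tape shows through the frosted roof at about (265,108). The tray is empty, the flap hangs down, and the bottle, weight and marker are where they were. One quick numeric comparison with the first pictures before I hand in.

Call:
{"api": "drive_tool", "payload": {
  "steps": [
    [0,0,-0.02,0,0.036],
    [0,0,0,0,0.036],
    [0,0,0,0,0.036],
    [0,0,0,0,0.036],
    [0,0,0,0,0.036]
  ]
}}

```text
clock: 15.3
position: [427.0, 78.7, 224.7]
ee_rot: [-0.226, 0.954, 0.047, 0.189]
contact_force: [0.4, -0.4, -0.0]
gripper_width: 35.8
```

Run:
```python
from h import *
b,_=arm.get_image("scene");a,_=arm.get_image("top")
for n,y in(("scene",b),("top",a)):
    x=cv2.imread(f"pics/{n}0.png")
    for nm,(h0,h1),roi in([("flap",(5,16),(245,295,140,195))] if n=="scene" else [("marker",(170,180),(320,350,120,180)),("magnet",(112,125),(228,252,188,212))]):
        r=[]
        for im in(x,y):
            c=cv2.cvtColor(im,cv2.COLOR_BGR2HSV)[roi[2]:roi[3],roi[0]:roi[1]]
            m=(c[...,0]>=h0)&(c[...,0]<=h1)&(c[...,1]>150)&((c[...,2]<150) if nm=="magnet" else True)
            v,u=np.nonzero(m);r.append((m.sum(),u.mean().round(1),v.mean().round(1),v.min(),v.max()))
        print(nm,r)
    if n=="scene": print("bottle diff",np.abs(x[180:232,205:232].astype(int)-y[180:232,205:232]).mean())
print(arm.job_done())
```

```text
flap [(np.int64(516), np.float64(20.6), np.float64(26.8), np.int64(0), np.int64(43)), (np.int64(513), np.float64(20.5), np.float64(26.9), np.int64(0), np.int64(43))]
bottle diff 2.487891737891738
marker [(np.int64(5), np.float64(7.8), np.float64(13.8), np.int64(8), np.int64(23)), (np.int64(5), np.float64(6.4), np.float64(13.4), np.int64(8), np.int64(22))]<stdin>:10: RuntimeWarning: Mean of empty slice.
  ret = ret.dtype.type(ret / rcount)
Traceback (most recent call last):
ValueError: zero-size array to reduction operation minimum which has no identity
```

Run:
```python
from h import *
x=cv2.imread("pics/top0.png").astype(int);y=cv2.imread("pics/top2.png").astype(int)
for nm,(a,b,c,d) in {"marker":(322,350,126,178),"magnet":(230,250,190,210),"bottle":(216,240,132,156),"blank mat":(160,200,170,200)}.items():
    print(nm,np.abs(x[c:d,a:b]-y[c:d,a:b]).mean().round(2),(np.abs(x[c:d,a:b]-y[c:d,a:b]).max(-1)>60).sum())
print(arm.job_done())
```

```text
marker 1.5 0
magnet 2.38 0
bottle 2.35 0
blank mat 1.31 0
the job is handed in; nothing more can be done
None
```

The tape measure is in the return box and the flap is shut behind it. I handed the job in about 15.4 s into the 38 s allowed.

- **Approach:** the moves can't tilt the tool directly. I got the slant by driving against the arm's reach and joint limits, then brought the fingers in about 67° below level with the jaws 36 mm open.
- **Push:** I pushed the tape along the tray, where it squared up to the box, and in under the flap. It dropped over the sill with the fingertips just past the header, and I drew the fingers straight back out and up. The force readings I took during the push were all under 5 N.

**Last checks:**
- **Tape and tray:** the tray is empty, and the tape shows through the frosted roof inside the box.
- **Flap:** it looks the same in the scene view as before I started (513 orange pixels against 516, same extent).
- **Bottle, weight and marker:** no significant change in the top view against the first picture.
- **Arm:** it stands clear of everything, with no contact force.
- **Checks that failed:** my colour check of the blue weight stopped with an error because it found no matching pixels. The one for the red marker found only 5 pixels, too few to rely on. I used the picture comparison instead, and it showed neither had moved.

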